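# Find the rough serving block by its drag and put it away in the interlocked chest

### The arm

A 7-joint arm with a two-finger parallel gripper is mounted at the origin on the work surface. World frame = base frame: x ahead of the robot, y to its left, z up, the work surface at z = 0. Lengths are in m, angles in rad, forces in N, time in s.
With the tool pointing down it reaches from about 0.375 to 0.925 m from the base axis. Payload 3.1 kg.
Tool frame: the origin (TCP) lies on the centre line of the jaws, within the pads' length; the fingertips stand 11 mm ahead of it and the grasp point (between the pads) lies 8 mm behind it; z points along the fingers, y is the line along which they close (so a half turn about z gives the same grasp; the last joint's range is limited). The gripper opens to 85 mm and grips with 20 to 120 N. Pads are 22 mm wide; open, the fingers measure 114 mm over their backs; the gripper's body (76 mm by 85 mm) begins 54 mm behind the grasp point. The pads swing forward as they close: fully open they stand 13 mm farther back than shut.
Start: joints at [-1.211, 0.383, 0.044, 1.598, -0.018, 1.161, -0.05], TCP at [0.287, 0.583, 0.242] pointing down, gripper open.
Joint ranges: [-2.61, 2.61], [-0.41, 2.15], [-1.48, 1.57], [0, 2.5], [-1.57, 4.71], [0.05, 1.97], [-2.85, 2.85]. Speed limits (rad/s): [2.79, 2.79, 3.14, 3.14, 3.14, 3.14, 3.14].

### API

Orientations are given as [roll, pitch, yaw] about the fixed x, y, z axes, in that order (R = Rz(yaw) Ry(pitch) Rx(roll)).
In Python, from plant import robot, vision, ticket gives the robot as it stands. The module is installed in compiled form; this text tells all that it offers.
- The arm moves only by the shell command python3 -m inch 'ROWS' [FORCE]. ROWS is JSON, a list of rows, each an object of numbers: "dx", "dy", "dz": the shift along the tool's x, y, z in mm; "rx", "ry", "rz": the turn, a rotation vector about the tool's x, y, z in rad; "jaw": the opening, from 0 (shut) to 1 (fully open). In form: [{"dx": .., "dy": .., "dz": .., "rx": .., "ry": .., "rz": .., "jaw": ..}, ...]. A call has 1 to 12 rows; each row shifts and turns the commanded pose from where the row before left it, along the tool's axes as they then stand; what a row does not reach is not made up. A row lasts 1/8 s, in which the tool goes at most 62.5 mm and 10.7 degrees, less where a joint would pass 70% of its speed; a pose out of reach is approached as far as the arm can. A call is refused whole if a number of a shift passes 62.5 or a number of a turn 0.188, either way. A call with a gripper value outside its range is refused whole. The fingers move at their own pace and stop on an object; FORCE is the grip in N (left out, the last holds). Time passes only in rows, so rows that do not move let the fingers close. It gives the time, the measured TCP pose, the force, the opening and the grip force at its end, in the units of the state.
- robot.read_state(): the state, without advancing time (a new reading comes with each control period).
- vision.capture(name): name is "scene" or "top" or "wrist"; returns a dict with "frame" (400x640x3 uint8, red, green, blue), "depth" (400x640 float32, m along the optical axis (not along the pixel's ray), 0 where there is no reading), "fx", "fy", "cx", "cy" (pixels), "R" (3x3) and "t" (3): a world point X has camera coordinates R X + t. Camera axes: x right, y down, z forward; pixel columns grow to the right and rows downward; lengths in m; the calibration is good to about 2 mm. A picture is of the moment at which its call begins.
- ticket.job_done(): hands the job in; it is judged then, once.
The state is a dict: "t": time; "q": joint angles; "joint_velocities": joint speeds; "joint_efforts": joint torques, N m; "eef_pos": TCP position; "tool_rot": TCP orientation; "force": force on the tool from outside, world axes, zero at the start; "moment": the same for the moment, N m; "finger_gap": finger opening in m; "finger_force": force on a finger pad.
Only numpy, scipy, OpenCV 4.12 (cv2) and the standard library are available. Lean on these libraries where they do the work, as an engineer would, in place of code of your own. Each camera call takes 0.05 s, during which the arm holds its last target. There are 200 camera calls.

### The job

One of the two look-alike marble blocks under the bridge shelf still has a rough underside that would scratch the table; the other is polished. First slide each of them some 4 cm across the slate platter and feel which one drags; then shut the open right drawer of the cutlery chest, because the interlock holds the left one until you do, and pull the left drawer wide open. Set the rough block down flat inside the left drawer without dropping it, leave that drawer open, the right one fully shut and the polished block lying on the platter, and do not disturb the crockery and glasses.

Things in the scene. Friction and masses are not known exactly. Their poses are not given: they have to be found in the camera images.
- platter_top (a point): Centre of the upper face of the dark flat slate platter, fixed, 260 mm (its x) by 300 mm (y) by 14 mm thick, no rim; the face is 14 mm above the table. Its x axis points away from the robot, yaw -0.2 to 0.1 rad. The two blocks lie on it side by side; a pepper pot stands near the middle of its far edge.
- block_p (a point): Centre (half-way up) of one of two identical-looking grey-white marble blocks, 120 mm long (its x), 50 mm wide (y), 40 mm high, about 0.6 kg, lying flat, long axis roughly away from the robot. Its look and name do not tell which it is; only the force to slide it on the platter does (polished 0.5 to 1.1 N, rough 3 to 7 N, nothing pressing on it). Either can be left or right.
- block_q (a point): The same for the other marble block: same size, look and axes.
- shelf_edge (a point): Middle of the lower near edge of the fixed wooden shelf bridging the platter, 250 mm above the table, 25 mm nearer than the platter's centre. The board is 380 mm wide (y), 18 mm thick, 110 mm deep (along x, as the platter's), with 95 mm glasses fixed on it; posts 101 mm behind the edge, 180 mm to each side. Blocks lie under it: come from the robot's side, the tool leaning back some 25 to 35 degrees.
- right_drawer (a joint): Opening in m of the right drawer (towards -y) of the low cutlery chest: 0 shut, 0.17 fully open, slides straight out of the front. Starts open by 130 to 160 mm. About 1 N of friction, it stays where it is right.
- left_drawer (a joint): Opening in m of the left drawer: 0 shut, up to 0.17. Interlock: while the right drawer is out by more than about 6 mm the left one is blocked after some 6 mm, and the other way round. Starts shut. Same friction.
- right_drawer_handle (a point): Middle of the right drawer's handle, a level steel bar 11 mm thick, 110 mm long (point y), 40 mm out from the drawer's front face, 38 mm above the table. The point's -x is the way the drawer pulls out. The chest is fixed, 260 mm deep, 370 mm wide, 80 mm high, its front about 51 mm behind the bar of a shut drawer; a bowl and a box stand at the rear of its top.
- left_drawer_handle (a point): The same for the left drawer.
- left_drawer_floor (a point): Point on the left drawer's inner floor (18 mm above the table) at the middle of its front edge; moves with the drawer. x runs into the drawer: the inner floor goes from x = 0 to 219 mm, y from -75 to 75 mm. Side and rear walls rise 30 mm above the floor, the front panel (14 mm thick, in front of x = 0) 34 mm. The part of the drawer that is out of the chest is open above.
- pepper_pot: White ceramic pepper pot, 36 mm across, 45 mm high, loose on the platter; a bystander. Origin: centre of its underside.
Mind the look-alikes: they are no part of the job. What is shaped like the part that bears block_p but green or yellow is not meant.

How it is judged:
On the way, in this order (a step that is already met when the one before it is completed fails the run):
1. both blocks have been slid at least 30 mm from where they lay and lie flat on the platter (distance of each of rough_sole, polished_sole from where it was at the start of the episode above 0.03 m and z of rough_sole in the frame of platter_top between -0.005 and 0.01 m and angle between each of rough_sole, polished_sole's own z axis and vertical below 0.1 rad and z of polished_sole in the frame of platter_top between -0.005 and 0.01 m), for 0.1 s.
2. the right drawer is shut (to within 10 mm) (value of joint right_drawer below 0.01 m), for 0.1 s.
3. the left drawer is pulled out at least 125 mm, the right one staying shut (value of joint left_drawer above 0.125 m and value of joint right_drawer below 0.012 m), for 0.1 s.
4. the rough block lies flat on the left drawer's floor (x of rough_sole in the frame of left_drawer_floor between 0.045 and 0.19 m and y of rough_sole in the frame of left_drawer_floor between -0.075 and 0.075 m and z of rough_sole in the frame of left_drawer_floor between -0.005 and 0.012 m and angle between rough_sole's own z axis and vertical below 0.15 rad), for 0.2 s.
At the end, for the whole second after the job is handed in: The rough block lies flat (within 9 degrees) and at rest on the floor of the left drawer, which is still at least 115 mm open; the right drawer is shut to within 12 mm; the polished block lies flat and at rest on the platter, its centre within the platter's outline (all of step 4 and x of polished_sole in the frame of platter_top between -0.13 and 0.13 m and y of polished_sole in the frame of platter_top between -0.15 and 0.15 m and z of polished_sole in the frame of platter_top between -0.005 and 0.012 m and angle between polished_sole's own z axis and vertical below 0.1 rad and value of joint right_drawer below 0.012 m and value of joint left_drawer above 0.115 m and linear speed of each of stone_v, stone_u below 0.02 m/s); the robot touches nothing.
It fails at once if a bystander (pepper pot, jar, bowl, goblet, mug) is moved more than 30 mm (distance of any of pepper_pot, jar, bowl, goblet1, goblet2, mug from where it was at the start of the episode above 0.03 m).
It fails at once if a block is let go more than about 40 mm above the platter or the drawer floor ((height (world z) of rough_sole above 0.065 m and contact force between the fingers and stone_v below 0.05 N) or (height (world z) of polished_sole above 0.065 m and contact force between the fingers and stone_u below 0.05 N)).
It also fails if it takes over 72 s, if anything falls off the work surface, if the arm or the gripper's body presses on something with over 40 N, if the wrist force passes 120 N, or if a joint passes its speed limit or range.

## Working session

There is one attempt and no reset: what is moved stays moved. The work goes in short steps, Python scripts to look and compute and a shell command to move; the robot and the scene stay as the last step left them, time stands still between calls to the robot, and variables do not carry over. Pictures are saved under pics/ and viewed, at most 13 in all, crops included, and the job is handed in when it is done.

```bash
mkdir -p pics; cat > h.py <<'E'
import numpy as np,cv2
from plant import robot,vision,ticket
from scipy.spatial.transform import Rotation as Ro
def snap(n,f):
    c=vision.capture(n); np.savez('pics/'+f+'.npz',**c); cv2.imwrite('pics/'+f+'.png',c['frame'][:,:,::-1]); return c
def load(f): return np.load('pics/'+f+'.npz')
def w(c,u,v,z=None,r=1):
    ray=np.array([(u-c['cx'])/c['fx'],(v-c['cy'])/c['fy'],1.])
    if z is None:
        p=c['depth'][int(v)-r:int(v)+r+1,int(u)-r:int(u)+r+1]; d=np.median(p[p>0])
        return c['R'].T@(ray*d-c['t'])
    o=-c['R'].T@c['t']; k=c['R'].T@ray
    return o+k*(z-o[2])/k[2]
def cloud(c):
    v,u=np.mgrid[:400,:640]; d=c['depth']
    P=np.stack([(u-c['cx'])/c['fx']*d,(v-c['cy'])/c['fy']*d,d],-1)
    return (P-c['t'])@c['R']
E
python3 - <<'E'
from h import *
a=snap('scene','s1');b=snap('top','t1')
for c in(a,b):print(-c['R'].T@c['t'],c['R'][2],c['fx'])
s=robot.read_state();print(s)
E
```

```text
[ 1.09199904 -0.83737227  0.87715161] [-0.45796243  0.68027134 -0.57227731] 393.18964579989006
[ 0.498587   -0.015256    1.08933927] [ 0.06404419 -0.01513572 -0.99783228] 372.16973720097104
{'t': 0.1, 'q': array([-1.21080547,  0.38376433,  0.04382821,  1.59946529, -0.01787037,
        1.16121749, -0.04989641]), 'joint_velocities': array([ 0.00011516, -0.0008848 , -0.00035946, -0.00475557, -0.00077738,
        0.00026241,  0.0012034 ]), 'joint_efforts': array([ 2.97707738e-03, -4.34731507e+01,  1.02957956e+00, -2.50454682e+01,
        1.09247604e-02,  5.46046853e-03, -1.37359137e-05]), 'eef_pos': array([0.28690405, 0.58229809, 0.24098307]), 'tool_rot': array([-3.13913506e+00,  1.53547752e-04,  2.68390429e+00]), 'force': array([-0.6527074 ,  0.32128574, -0.45665611]), 'moment': array([-0.02290145,  0.01074778, -0.00451956]), 'finger_force': 0.0, 'finger_gap': 0.08533649088443654}
```

View pics/s1.png

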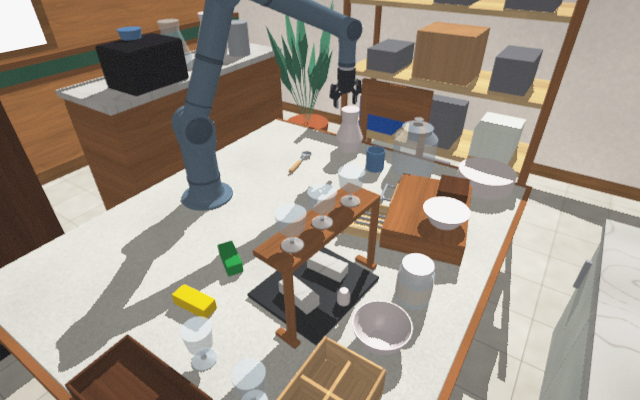

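View pics/t1.png

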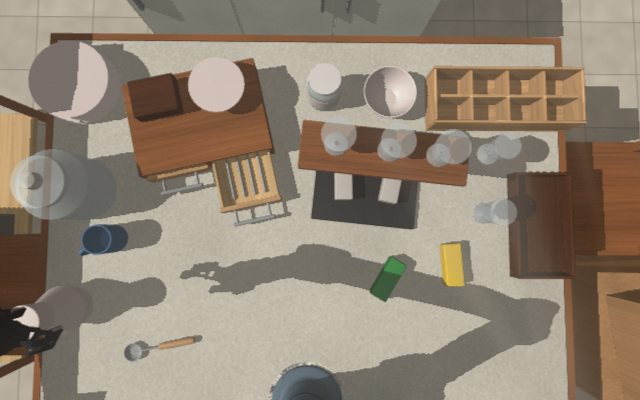

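The top view shows the white blocks on the dark platter at about (344,187) and (390,190), partly under the shelf. Green (388,278) and yellow (452,264) lie on the table and are decoys. The chest is at (200,130), with the shut left drawer's bar at (183,185) and the open right drawer's bar at (258,217). Next is one enlarged crop to confirm.

```bash
python3 - <<'E'
from h import *
b=load('t1');f=b['frame'][:,:,::-1]
A=cv2.resize(f[150:235,300:430],None,fx=6,fy=6,interpolation=cv2.INTER_CUBIC)[:,:780]
B=cv2.resize(f[140:235,130:300],None,fx=4.6,fy=4.6,interpolation=cv2.INTER_CUBIC)
cv2.imwrite('pics/c1.png',A);cv2.imwrite('pics/c2.png',B)
a=load('s1')
cv2.imwrite('pics/c3.png',cv2.resize(a['frame'][235:345,240:390,::-1],None,fx=5,fy=5,interpolation=cv2.INTER_CUBIC))
E
```

```text
(no output)
```

View pics/c1.png

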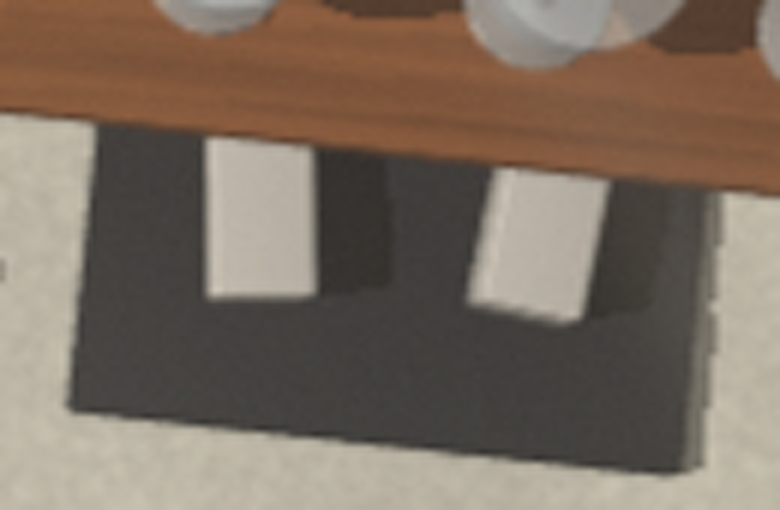

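View pics/c2.png

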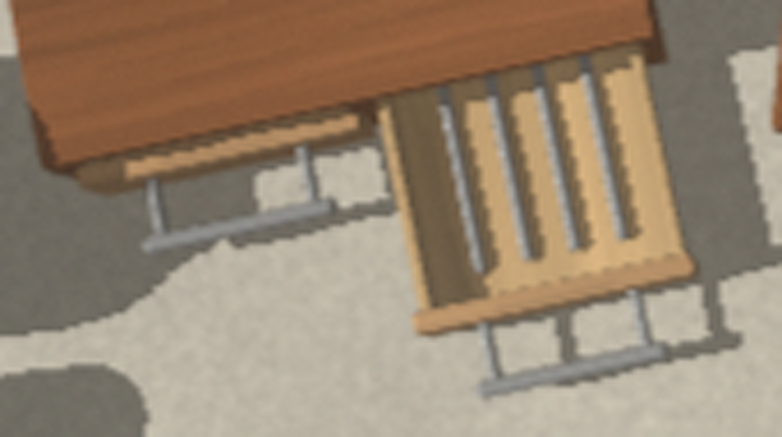

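View pics/c3.png

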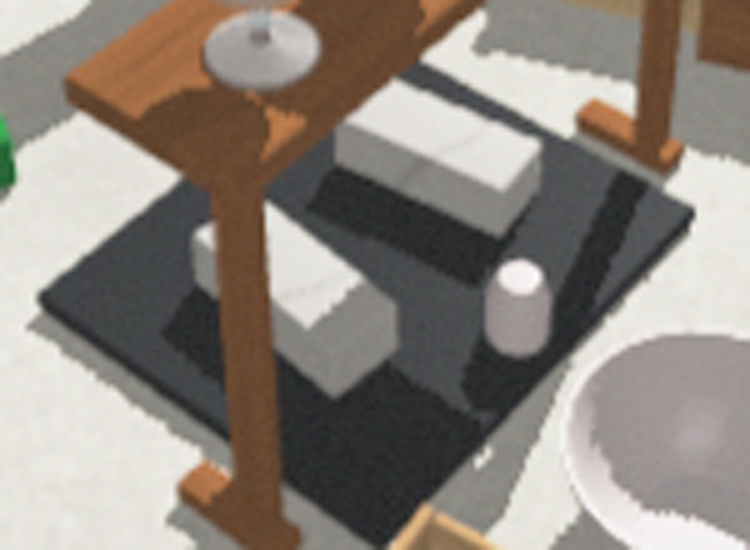

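The crops confirm it. The near-end top corners of the left block are at c1 (208,297),(316,295), and of the right block at (468,302),(582,322). The platter's near edge runs (70,408)-(690,470), and the bar ends are in c2. The pepper pot is at c3 (520,310).

```bash
python3 - <<'E'
from h import *
np.set_printoptions(precision=4,suppress=True)
t=load('t1');a=load('s1')
A=lambda x,y,z:w(t,300+x/6-.4,150+y/6-.4,z)
B=lambda x,y,z:w(t,130+x/4.6-.4,140+y/4.6-.4,z)
C=lambda x,y,z:w(a,240+x/5-.4,235+y/5-.4,z)
for n,l in dict(L=[(208,297),(316,295)],R=[(468,302),(582,322)]).items():
    print(n,[A(*p,.054)[:2] for p in l])
print('Lsides',A(206,140,.054)[:2],A(314,148,.054)[:2],'Rsides',A(494,170,.054)[:2],A(610,182,.054)[:2])
print('Lfar',C(540,148,.054)[:2],C(503,190,.054)[:2],'Rfar',C(396,305,.054)[:2],C(308,328,.054)[:2])
print('plat',A(70,408,.014)[:2],A(690,470,.014)[:2],'right far corner.. left far',C(692,212,.014)[:2])
print('shelf edge',A(0,112,.268),A(770,192,.268),'ends', w(t,299,167,.268),w(t,466,185,.268))
print('Lbar',B(148,243,.043)[:2],B(328,207,.043)[:2]);print('Rbar',B(487,388,.043)[:2],B(660,350,.043)[:2])
print('pot',C(520,345,.014)[:2])
# depth check
for p in [(344,190),(389,190)]: print(w(t,*p))
s=load('s1')
E
```

```text
L [array([ 0.5698, -0.0762]), array([ 0.5708, -0.1266])]
R [array([ 0.5677, -0.1975]), array([ 0.5585, -0.2506])]
Lsides [ 0.6433 -0.0754] [ 0.6397 -0.1259] Rsides [ 0.6296 -0.2102] [ 0.6242 -0.2646]
Lfar [ 0.6919 -0.082 ] [ 0.6912 -0.1238] Rfar [ 0.687  -0.2301] [ 0.6563 -0.2695]
plat [ 0.5188 -0.0121] [ 0.4895 -0.3111] right far corner.. left far [ 0.7759 -0.0428]
shelf edge [0.6235 0.0134 0.268 ] [ 0.5947 -0.2726  0.268 ] ends [0.6264 0.0147 0.268 ] [ 0.5873 -0.3578  0.268 ]
Lbar [0.5881 0.4071] [0.6104 0.2983]
Rbar [0.5002 0.1997] [0.5234 0.095 ]
pot [ 0.7412 -0.1869]
[ 0.5954 -0.1035  0.0537]
[ 0.5956 -0.2295  0.0551]
```

```bash
cat >> h.py <<'E'
def to(p,zt,yt,n=1):
    "shift and turn (tool axes, mm/rad) to TCP p with tool z=zt, y=yt; shift given for axes before and after the turn"
    s=robot.read_state(); R=Ro.from_euler('xyz',s['tool_rot']).as_matrix()
    z=np.array(zt,float);z/=np.linalg.norm(z);y=np.array(yt,float);y-=z*(y@z);y/=np.linalg.norm(y)
    T=np.stack([np.cross(y,z),y,z],1); d=(np.array(p)-s['eef_pos'])*1000
    print('t',round(s['t'],2),'pos',s['eef_pos'].round(4),'F',s['force'].round(2),'gap',round(s['finger_gap'],4),'ff',round(s['finger_force'],1))
    print('turn',Ro.from_matrix(R.T@T).as_rotvec().round(3),'shift before',(R.T@d).round(1),'after',(T.T@d).round(1))
E
python3 -m inch '[{"dx":-37,"dy":-45},{"dx":-37,"dy":-45},{"dx":-37,"dy":-45},{"dx":-37,"dy":-45},{"dx":-37,"dy":-45},{"dx":-37,"dy":-45},{"dx":-37,"dy":-45},{"dx":-37,"dy":-45},{"dx":-37,"dy":-45},{"dx":-37,"dy":-45},{"dx":-37,"dy":-45},{"dx":-37,"dy":-45}]' 40
python3 -m inch '[{"rz":0.18},{"rz":0.18},{"rz":0.18},{"rz":0.18},{"rz":0.18},{"rz":0.18},{"rz":0.18},{"rz":0.18},{"rz":0.18},{"rz":0.18},{"rz":0.18},{"rz":0.18}]'
python3 -m inch '[{"rz":0.18},{"rz":0.18},{"rz":0.16},{"ry":0.17},{"ry":0.17},{"ry":0.16},{}]'
python3 -c "
from h import *
to([.5515,-.102,.14],[.479,0,-.878],[0,-1,0])"
```

```text
t 0.1 pos [0.2869 0.5823 0.241 ] F [-0.65  0.32 -0.46] gap 0.0853 ff 0.0
turn [-0.666  0.158  2.611] shift before [-539.7 -496.7  102.3] after [183.9 684.3 215.4]$[0]: bad value
$[0]: bad value
$[0]: bad value
```

```bash
python3 -m inch '[{"dx":-37,"dy":-45,"dz":0,"rx":0,"ry":0,"rz":0,"jaw":1}]'
```

```text
t: 0.22
eef_pos: [0.2968, 0.5298, 0.241]
tool_rot: [3.141, -0.003, 2.692]
force: [1.1, -0.6, 0.8]
finger_gap: 0.0854
finger_force: 0.0
```

```bash
python3 -m inch '[{"dx":-37,"dy":-45,"dz":0,"rx":0,"ry":0,"rz":0,"jaw":1},{"dx":-37,"dy":-45,"dz":0,"rx":0,"ry":0,"rz":0,"jaw":1},{"dx":-37,"dy":-45,"dz":0,"rx":0,"ry":0,"rz":0,"jaw":1},{"dx":-37,"dy":-45,"dz":0,"rx":0,"ry":0,"rz":0,"jaw":1},{"dx":-37,"dy":-45,"dz":0,"rx":0,"ry":0,"rz":0,"jaw":1},{"dx":-37,"dy":-45,"dz":0,"rx":0,"ry":0,"rz":0,"jaw":1},{"dx":-37,"dy":-45,"dz":0,"rx":0,"ry":0,"rz":0,"jaw":1},{"dx":-37,"dy":-45,"dz":0,"rx":0,"ry":0,"rz":0,"jaw":1},{"dx":-37,"dy":-45,"dz":0,"rx":0,"ry":0,"rz":0,"jaw":1},{"dx":-37,"dy":-45,"dz":0,"rx":0,"ry":0,"rz":0,"jaw":1},{"dx":-37,"dy":-45,"dz":0,"rx":0,"ry":0,"rz":0,"jaw":1}]' 40
python3 -m inch '[{"dx":0,"dy":0,"dz":0,"rx":0,"ry":0,"rz":0.18,"jaw":1},{"dx":0,"dy":0,"dz":0,"rx":0,"ry":0,"rz":0.18,"jaw":1},{"dx":0,"dy":0,"dz":0,"rx":0,"ry":0,"rz":0.18,"jaw":1},{"dx":0,"dy":0,"dz":0,"rx":0,"ry":0,"rz":0.18,"jaw":1},{"dx":0,"dy":0,"dz":0,"rx":0,"ry":0,"rz":0.18,"jaw":1},{"dx":0,"dy":0,"dz":0,"rx":0,"ry":0,"rz":0.18,"jaw":1},{"dx":0,"dy":0,"dz":0,"rx":0,"ry":0,"rz":0.18,"jaw":1},{"dx":0,"dy":0,"dz":0,"rx":0,"ry":0,"rz":0.18,"jaw":1},{"dx":0,"dy":0,"dz":0,"rx":0,"ry":0,"rz":0.18,"jaw":1},{"dx":0,"dy":0,"dz":0,"rx":0,"ry":0,"rz":0.18,"jaw":1},{"dx":0,"dy":0,"dz":0,"rx":0,"ry":0,"rz":0.18,"jaw":1},{"dx":0,"dy":0,"dz":0,"rx":0,"ry":0,"rz":0.18,"jaw":1}]'
python3 -m inch '[{"dx":0,"dy":0,"dz":0,"rx":0,"ry":0,"rz":0.18,"jaw":1},{"dx":0,"dy":0,"dz":0,"rx":0,"ry":0,"rz":0.18,"jaw":1},{"dx":0,"dy":0,"dz":0,"rx":0,"ry":0,"rz":0.16,"jaw":1},{"dx":0,"dy":0,"dz":0,"rx":0,"ry":0.17,"rz":0,"jaw":1},{"dx":0,"dy":0,"dz":0,"rx":0,"ry":0.17,"rz":0,"jaw":1},{"dx":0,"dy":0,"dz":0,"rx":0,"ry":0.16,"rz":0,"jaw":1}]'
python3 -c "
from h import *
to([.5515,-.102,.14],[.479,0,-.878],[0,-1,0])"
```

```text
t: 1.6
eef_pos: [0.4467, -0.0992, 0.2422]
tool_rot: [3.141, -0.0, 2.684]
force: [1.0, 0.7, -1.0]
finger_gap: 0.0857
finger_force: 0.0
t: 3.1
eef_pos: [0.4464, -0.0975, 0.2418]
tool_rot: [-3.141, 0.001, 0.518]
force: [1.2, 0.3, -0.7]
finger_gap: 0.0857
finger_force: 0.0
t: 3.85
eef_pos: [0.4466, -0.0973, 0.2423]
tool_rot: [-3.141, -0.505, 0.004]
force: [0.2, -0.7, -0.5]
finger_gap: 0.0852
finger_force: 0.0
t 3.85 pos [ 0.4466 -0.0973  0.2423] F [ 0.2  -0.69 -0.51] gap 0.0852 ff 0.0
turn [-0.003 -0.006  0.003] shift before [ 42.3   5.2 140.3] after [ 43.1   4.7 140.1]
```

```bash
python3 -m inch '[{"dx":14,"dy":2,"dz":47,"rx":0,"ry":0,"rz":0,"jaw":1},{"dx":14,"dy":2,"dz":47,"rx":0,"ry":0,"rz":0,"jaw":1},{"dx":14,"dy":1,"dz":47,"rx":0,"ry":0,"rz":0,"jaw":1},{"dx":0,"dy":0,"dz":40,"rx":0,"ry":0,"rz":0,"jaw":1},{"dx":0,"dy":0,"dz":40,"rx":0,"ry":0,"rz":0,"jaw":1}]'
python3 - <<'E'
from h import *
to([.609,-.102,.036],[.479,0,-.878],[0,-1,0])
snap('wrist','w1')
E
```

```text
t: 4.47
eef_pos: [0.5518, -0.0904, 0.1108]
tool_rot: [-3.119, -0.485, 0.007]
force: [1.3, 0.3, 0.9]
finger_gap: 0.0852
finger_force: 0.0
t 4.47 pos [ 0.5518 -0.0904  0.1108] F [1.32 0.3  0.91] gap 0.0852 ff 0.0
turn [-0.026  0.015  0.006] shift before [15.7 14.1 92.5] after [14.4 11.6 93. ]
```

View pics/w1.png

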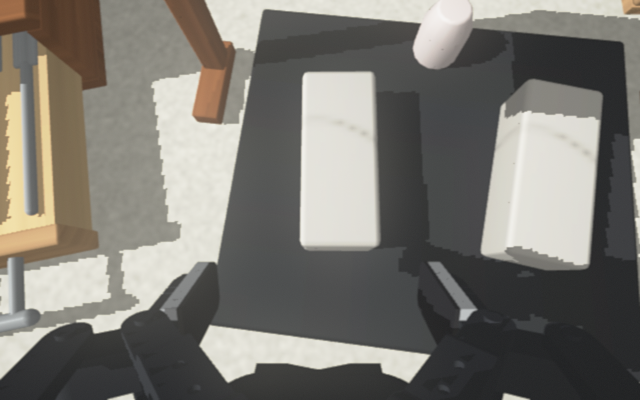

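The wrist view shows the block's near end at (341,247), a bit right of the jaw centre at x≈318, with free space on both sides. I'll correct and advance.

```bash
python3 -m inch '[{"dx":0,"dy":0,"dz":0,"rx":0,"ry":0,"rz":0,"jaw":1},{"dx":0,"dy":0,"dz":0,"rx":0,"ry":0,"rz":0,"jaw":1}]'
python3 - <<'E'
from h import *
to([.609,-.102,.036],[.479,0,-.878],[0,-1,0])
c=snap('wrist','w2'); P=cloud(c)
m=(abs(P[...,2]-.054)<.004)&(P[...,0]<.72)&(P[...,0]>.53)&(c['frame'].min(2)>150)&(P[...,1]<-.05)
for lo,hi in((-.17,-.05),(-.33,-.17)):
    q=P[m&(P[...,1]>lo)&(P[...,1]<hi)][:,:2].astype(np.float32)
    print(len(q),cv2.minAreaRect(q))
E
```

```text
t: 4.78
eef_pos: [0.5506, -0.0917, 0.1121]
tool_rot: [-3.118, -0.485, 0.005]
force: [-1.0, 0.6, 0.1]
finger_gap: 0.0853
finger_force: 0.0
t 4.78 pos [ 0.5506 -0.0917  0.1121] F [-0.96  0.6   0.07] gap 0.0853 ff 0.0
turn [-0.025  0.014  0.004] shift before [16.1 12.7 94.3] after [14.8 10.3 94.8]
12800 ((0.6505889892578125, -0.10655085742473602), (0.0802595317363739, 0.1693621575832367), 72.81024932861328)
11742 ((0.644216775894165, -0.2285918891429901), (0.17192015051841736, 0.08281807601451874), 12.101062774658203)
```

```bash
python3 -m inch '[{"dx":8,"dy":6,"dz":15,"rx":-0.025,"ry":0.014,"rz":0,"jaw":1},{"dx":7,"dy":5,"dz":20,"rx":0,"ry":0,"rz":0,"jaw":1},{"dx":0,"dy":0,"dz":20,"rx":0,"ry":0,"rz":0,"jaw":1},{"dx":0,"dy":0,"dz":20,"rx":0,"ry":0,"rz":0,"jaw":1},{"dx":0,"dy":0,"dz":0,"rx":0,"ry":0,"rz":0,"jaw":1}]'
python3 - <<'E'
from h import *
to([.609,-.102,.036],[.479,0,-.878],[0,-1,0])
E
```

```text
t: 5.45
eef_pos: [0.6, -0.1014, 0.0528]
tool_rot: [3.14, -0.499, 0.005]
force: [-0.5, -0.5, 0.1]
finger_gap: 0.0857
finger_force: 0.0
t 5.45 pos [ 0.6    -0.1014  0.0528] F [-0.52 -0.54  0.07] gap 0.0857 ff 0.0
turn [-0.001  0.001  0.004] shift before [-0.1  0.6 19.1] after [-0.2  0.6 19.1]
```

```bash
python3 -m inch '[{"dx":0,"dy":0,"dz":19,"rx":0,"ry":0,"rz":0,"jaw":1},{"dx":0,"dy":0,"dz":0,"rx":0,"ry":0,"rz":0,"jaw":0},{"dx":0,"dy":0,"dz":0,"rx":0,"ry":0,"rz":0,"jaw":0},{"dx":0,"dy":0,"dz":0,"rx":0,"ry":0,"rz":0,"jaw":0},{"dx":0,"dy":0,"dz":0,"rx":0,"ry":0,"rz":0,"jaw":0},{"dx":0,"dy":0,"dz":0,"rx":0,"ry":0,"rz":0,"jaw":0}]' 30
for i in 1 2 3 4; do python3 -m inch '[{"dx":0,"dy":0,"dz":0,"rx":0,"ry":0,"rz":0,"jaw":0}]' | grep -E "eef|force"; done
```

```text
t: 6.2
eef_pos: [0.6089, -0.1019, 0.0369]
tool_rot: [3.14, -0.5, 0.005]
force: [-4.3, -0.3, 6.7]
finger_gap: 0.0494
finger_force: 32.8
eef_pos: [0.6089, -0.102, 0.0368]
force: [-4.3, 1.3, 7.2]
finger_force: 32.7
eef_pos: [0.6089, -0.1019, 0.0368]
force: [-4.8, 1.0, 7.8]
finger_force: 32.7
eef_pos: [0.6089, -0.1019, 0.0369]
force: [-4.8, 0.0, 6.2]
finger_force: 32.7
eef_pos: [0.6088, -0.102, 0.0368]
force: [-4.3, 0.5, 7.5]
finger_force: 32.7
```

```bash
for i in 1 2 3 4 5 6 7 8 9; do python3 -m inch '[{"dx":-4.4,"dy":0,"dz":-2.4,"rx":0,"ry":0,"rz":0,"jaw":0}]'| grep -E "eef|force"; done
```

```text
eef_pos: [0.6051, -0.1016, 0.0369]
force: [3.6, 0.4, -1.2]
finger_force: 32.4
eef_pos: [0.6003, -0.1015, 0.0369]
force: [4.7, -0.5, 0.8]
finger_force: 32.6
eef_pos: [0.5953, -0.1014, 0.0369]
force: [4.6, -0.9, 1.7]
finger_force: 32.7
eef_pos: [0.5903, -0.1015, 0.0369]
force: [4.7, 0.1, 3.3]
finger_force: 32.7
eef_pos: [0.5853, -0.1016, 0.0369]
force: [5.2, 0.2, 2.0]
finger_force: 32.7
eef_pos: [0.5802, -0.1016, 0.0368]
force: [6.4, -0.3, 2.7]
finger_force: 32.7
eef_pos: [0.5752, -0.1016, 0.0368]
force: [4.1, 0.4, 2.8]
finger_force: 32.8
eef_pos: [0.5702, -0.1016, 0.0369]
force: [5.2, -0.2, 0.9]
finger_force: 32.8
eef_pos: [0.5651, -0.1016, 0.0368]
force: [4.6, -0.2, 1.5]
finger_force: 32.7
```

The left block drags at about 4.8 N, so it looks rough. I'll pull it 25 mm further to ease the regrasp, then release and back off.

```bash
python3 -m inch '[{"dx":-7.3,"dy":0,"dz":-4,"rx":0,"ry":0,"rz":0,"jaw":0},{"dx":-7.3,"dy":0,"dz":-4,"rx":0,"ry":0,"rz":0,"jaw":0},{"dx":-7.3,"dy":0,"dz":-4,"rx":0,"ry":0,"rz":0,"jaw":0},{"dx":0,"dy":0,"dz":0,"rx":0,"ry":0,"rz":0,"jaw":1},{"dx":0,"dy":0,"dz":0,"rx":0,"ry":0,"rz":0,"jaw":1},{"dx":0,"dy":0,"dz":0,"rx":0,"ry":0,"rz":0,"jaw":1},{"dx":0,"dy":0,"dz":-30,"rx":0,"ry":0,"rz":0,"jaw":1},{"dx":0,"dy":0,"dz":-30,"rx":0,"ry":0,"rz":0,"jaw":1},{"dx":0,"dy":0,"dz":-30,"rx":0,"ry":0,"rz":0,"jaw":1},{"dx":0,"dy":0,"dz":0,"rx":0,"ry":0,"rz":0,"jaw":1}]'
python3 - <<'E'
from h import *
z=np.array([.469,-.098,-.878])
to(np.array([.601,-.232,.036])-.08*z,z,[-.204,-.979,0])
E
```

```text
t: 9.07
eef_pos: [0.5033, -0.102, 0.1117]
tool_rot: [3.138, -0.5, 0.011]
force: [-0.2, 0.2, -0.4]
finger_gap: 0.0851
finger_force: 0.0
t 9.07 pos [ 0.5033 -0.102   0.1117] F [-0.25  0.23 -0.36] gap 0.0851 ff 0.0
turn [-0.101 -0.001  0.19 ] shift before [ 48.9 122.8  33.4] after [ 71.  107.3  45. ]
```

```bash
python3 -m inch '[{"dx":0,"dy":0,"dz":0,"rx":-0.05,"ry":0,"rz":0.095,"jaw":1},{"dx":0,"dy":0,"dz":0,"rx":-0.05,"ry":0,"rz":0.095,"jaw":1},{"dx":18,"dy":27,"dz":0,"rx":0,"ry":0,"rz":0,"jaw":1},{"dx":18,"dy":27,"dz":0,"rx":0,"ry":0,"rz":0,"jaw":1},{"dx":17,"dy":27,"dz":10,"rx":0,"ry":0,"rz":0,"jaw":1},{"dx":17,"dy":26,"dz":15,"rx":0,"ry":0,"rz":0,"jaw":1},{"dx":0,"dy":0,"dz":20,"rx":0,"ry":0,"rz":0,"jaw":1},{"dx":0,"dy":0,"dz":0,"rx":0,"ry":0,"rz":0,"jaw":1}]'
python3 - <<'E'
from h import *
z=np.array([.469,-.098,-.878])
to(np.array([.601,-.232,.036]),z,[-.204,-.979,0])
snap('wrist','w3')
E
```

```text
t: 10.07
eef_pos: [0.5639, -0.2231, 0.1006]
tool_rot: [-3.141, -0.49, -0.181]
force: [-0.2, -0.6, -0.3]
finger_gap: 0.0856
finger_force: 0.0
t 10.07 pos [ 0.5639 -0.2231  0.1006] F [-0.18 -0.62 -0.34] gap 0.0856 ff 0.0
turn [-0.013  0.009  0.022] shift before [ 3.2  2.1 74.9] after [ 2.6  1.1 75. ]
```

View pics/w3.png

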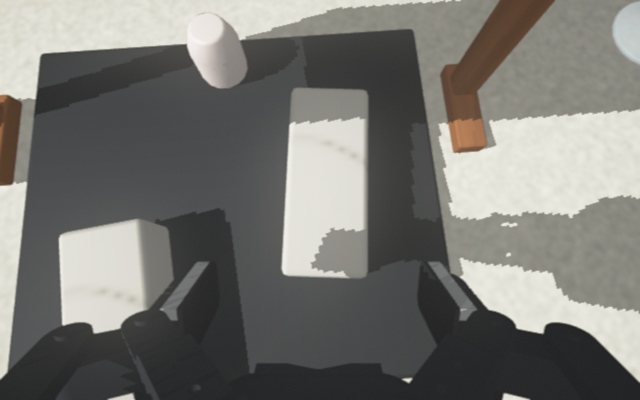

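The right block's near end at (325,276) sits centred between the jaws. Advancing and gripping.

```bash
python3 -m inch '[{"dx":3,"dy":2,"dz":25,"rx":-0.013,"ry":0.009,"rz":0.022,"jaw":1},{"dx":0,"dy":0,"dz":25,"rx":0,"ry":0,"rz":0,"jaw":1},{"dx":0,"dy":0,"dz":25,"rx":0,"ry":0,"rz":0,"jaw":1},{"dx":0,"dy":0,"dz":0,"rx":0,"ry":0,"rz":0,"jaw":0},{"dx":0,"dy":0,"dz":0,"rx":0,"ry":0,"rz":0,"jaw":0},{"dx":0,"dy":0,"dz":0,"rx":0,"ry":0,"rz":0,"jaw":0},{"dx":0,"dy":0,"dz":0,"rx":0,"ry":0,"rz":0,"jaw":0},{"dx":0,"dy":0,"dz":0,"rx":0,"ry":0,"rz":0,"jaw":0}]' 30
for i in 1 2 3 4 5 6 7 8 9; do python3 -m inch '[{"dx":-4.4,"dy":0,"dz":-2.4,"rx":0,"ry":0,"rz":0,"jaw":0}]'| grep -E "eef|force"; done
```

```text
t: 11.12
eef_pos: [0.6022, -0.2332, 0.0398]
tool_rot: [3.138, -0.504, -0.204]
force: [-2.1, 0.0, 4.1]
finger_gap: 0.0496
finger_force: 34.4
eef_pos: [0.5983, -0.2317, 0.0398]
force: [1.9, -0.2, 1.0]
finger_force: 33.9
eef_pos: [0.5933, -0.2306, 0.0397]
force: [2.2, 0.3, 1.4]
finger_force: 34.0
eef_pos: [0.5882, -0.2298, 0.0397]
force: [2.4, -0.2, 2.5]
finger_force: 34.0
eef_pos: [0.5831, -0.229, 0.0397]
force: [2.1, -0.1, 3.7]
finger_force: 34.1
eef_pos: [0.5782, -0.2281, 0.0397]
force: [2.8, -0.4, 4.5]
finger_force: 34.1
eef_pos: [0.5733, -0.2271, 0.0397]
force: [2.7, -0.5, 5.2]
finger_force: 34.2
eef_pos: [0.5684, -0.2261, 0.0397]
force: [2.9, -0.7, 5.4]
finger_force: 34.2
eef_pos: [0.5635, -0.2251, 0.0397]
force: [2.8, -0.3, 4.3]
finger_force: 34.2
eef_pos: [0.5586, -0.2241, 0.0397]
force: [2.9, -0.3, 5.4]
finger_force: 34.2
```

The two readings differ less than expected because the grip presses down on the block. I'll unload the vertical force and drag both ways to cancel the bias.

```bash
one(){ grep -E "eef|force: \["|tr '\n' ' ';echo; }
python3 -m inch '[{"dx":0.3,"dy":0,"dz":-0.5,"rx":0,"ry":0,"rz":0,"jaw":0}]'|one
for i in 1 2 3 4; do python3 -m inch '[{"dx":4.4,"dy":0,"dz":2.4,"rx":0,"ry":0,"rz":0,"jaw":0}]'|one; done
for i in 1 2 3 4; do python3 -m inch '[{"dx":-4.4,"dy":0,"dz":-2.4,"rx":0,"ry":0,"rz":0,"jaw":0}]'|one; done
```

```text
eef_pos: [0.5578, -0.224, 0.0397] force: [1.8, -1.0, 3.4] 
eef_pos: [0.5619, -0.2251, 0.0397] force: [-4.4, 1.4, 11.9] 
eef_pos: [0.5668, -0.2263, 0.0397] force: [-3.7, 0.3, 12.0] 
eef_pos: [0.5718, -0.2274, 0.0397] force: [-3.9, -0.0, 11.5] 
eef_pos: [0.5766, -0.2284, 0.0397] force: [-2.5, 1.4, 11.0] 
eef_pos: [0.5731, -0.227, 0.0397] force: [3.3, -0.2, 4.5] 
eef_pos: [0.5679, -0.2258, 0.0397] force: [2.4, 0.1, 5.6] 
eef_pos: [0.5629, -0.2247, 0.0397] force: [4.0, -0.2, 3.8] 
eef_pos: [0.5579, -0.2236, 0.0397] force: [3.2, -0.4, 5.2]
```

```bash
one(){ grep -E "eef|force: \["|tr '\n' ' ';echo; }
python3 -m inch '[{"dx":0.5,"dy":0,"dz":-0.9,"rx":0,"ry":0,"rz":0,"jaw":0}]'|one
for i in 1 2 ; do python3 -m inch '[{"dx":4.4,"dy":0,"dz":2.4,"rx":0,"ry":0,"rz":0,"jaw":0}]'|one; done
for i in 1 2 3; do python3 -m inch '[{"dx":-4.4,"dy":0,"dz":-2.4,"rx":0,"ry":0,"rz":0,"jaw":0}]'|one; done
```

```text
eef_pos: [0.5565, -0.2234, 0.0397] force: [1.7, -1.3, 0.8] 
eef_pos: [0.5608, -0.2246, 0.0396] force: [-2.7, 0.7, 7.9] 
eef_pos: [0.5658, -0.2258, 0.0397] force: [-3.5, 0.6, 8.3] 
eef_pos: [0.5622, -0.2244, 0.0397] force: [1.6, -0.2, 2.0] 
eef_pos: [0.5569, -0.2232, 0.0397] force: [2.9, -0.5, 1.9] 
eef_pos: [0.5519, -0.2222, 0.0397] force: [1.7, -0.1, 2.0]
```

The left block drags at about 4.8 N with roughly 2 N pressing on it. The right one drags at about 2 N under a similar or larger press. So the left block is rough and the right one is polished. Releasing now and going to the right drawer.

```bash
python3 -m inch '[{"dx":0,"dy":0,"dz":0,"rx":0,"ry":0,"rz":0,"jaw":1},{"dx":0,"dy":0,"dz":0,"rx":0,"ry":0,"rz":0,"jaw":1},{"dx":0,"dy":0,"dz":0,"rx":0,"ry":0,"rz":0,"jaw":1},{"dx":0,"dy":0,"dz":-30,"rx":0,"ry":0,"rz":0,"jaw":1},{"dx":0,"dy":0,"dz":-40,"rx":0,"ry":0,"rz":0,"jaw":1},{"dx":0,"dy":0,"dz":-40,"rx":0,"ry":0,"rz":0,"jaw":1},{"dx":0,"dy":0,"dz":-40,"rx":0,"ry":0,"rz":0,"jaw":1},{"dx":0,"dy":0,"dz":0,"rx":0,"ry":-0.17,"rz":0,"jaw":0.5},{"dx":0,"dy":0,"dz":0,"rx":0,"ry":-0.17,"rz":0,"jaw":0.4},{"dx":0,"dy":0,"dz":0,"rx":0,"ry":-0.164,"rz":0,"jaw":0.4},{"dx":0,"dy":0,"dz":0,"rx":0,"ry":0,"rz":-0.17,"jaw":0.4}]'
python3 -m inch '[{"dx":0,"dy":0,"dz":0,"rx":0,"ry":0,"rz":-0.18,"jaw":0.4},{"dx":0,"dy":0,"dz":0,"rx":0,"ry":0,"rz":-0.18,"jaw":0.4},{"dx":0,"dy":0,"dz":0,"rx":0,"ry":0,"rz":-0.18,"jaw":0.4},{"dx":0,"dy":0,"dz":0,"rx":0,"ry":0,"rz":-0.18,"jaw":0.4},{"dx":0,"dy":0,"dz":0,"rx":0,"ry":0,"rz":-0.18,"jaw":0.4},{"dx":0,"dy":0,"dz":0,"rx":0,"ry":0,"rz":-0.18,"jaw":0.4},{"dx":0,"dy":0,"dz":0,"rx":0,"ry":0,"rz":-0.18,"jaw":0.4},{"dx":0,"dy":0,"dz":0,"rx":0,"ry":0,"rz":-0.18,"jaw":0.4},{"dx":0,"dy":0,"dz":0,"rx":0,"ry":0,"rz":-0.18,"jaw":0.4},{"dx":0,"dy":0,"dz":0,"rx":0,"ry":0,"rz":-0.18,"jaw":0.4},{"dx":0,"dy":0,"dz":0,"rx":0,"ry":0,"rz":0,"jaw":0.4}]'
python3 - <<'E'
from h import *
to([.512,.147,.15],[0,0,-1],[.98,.2,0])
t=snap('top','t2');P=cloud(t)
m=(P[...,2]>.048)&(P[...,2]<.058)&(P[...,0]>.45)&(P[...,0]<.6)&(P[...,1]<-.05)&(P[...,1]>-.3)
for lo,hi in((-.165,-.05),(-.3,-.165)):
    q=P[m&(P[...,1]>lo)&(P[...,1]<hi)][:,:2].astype(np.float32)
    print(len(q),cv2.minAreaRect(q),q.min(0),q.max(0))
E
```

```text
t: 15.5
eef_pos: [0.4951, -0.2073, 0.1578]
tool_rot: [3.135, 0.002, -0.022]
force: [-0.2, 0.1, 0.1]
finger_gap: 0.0345
finger_force: 0.0
t: 16.88
eef_pos: [0.4918, -0.2076, 0.1582]
tool_rot: [-3.141, 0.002, 1.768]
force: [0.1, 0.8, 0.3]
finger_gap: 0.0346
finger_force: 0.0
t 16.88 pos [ 0.4918 -0.2076  0.1582] F [0.12 0.83 0.3 ] gap 0.0346 ff 0.0
turn [-0.     0.002 -0.004] shift before [343.8  89.2   7.4] after [343.4  90.7   8.2]
625 ((0.5493854284286499, -0.10442207753658295), (0.09900408983230591, 0.05002952739596367), 1.481824278831482) [ 0.5004182  -0.12918814] [ 0.59839535 -0.07828614]
330 ((0.5589054226875305, -0.2248563915491104), (0.05032917857170105, 0.09174417704343796), 77.65374755859375) [ 0.51457876 -0.25861487] [ 0.5990092  -0.19261551]
```

```bash
python3 -m inch '[{"dx":49,"dy":13,"dz":0,"rx":0,"ry":0,"rz":0,"jaw":0.4},{"dx":49,"dy":13,"dz":0,"rx":0,"ry":0,"rz":0,"jaw":0.4},{"dx":49,"dy":13,"dz":0,"rx":0,"ry":0,"rz":0,"jaw":0.4},{"dx":49,"dy":13,"dz":0,"rx":0,"ry":0,"rz":0,"jaw":0.4},{"dx":49,"dy":13,"dz":0,"rx":0,"ry":0,"rz":0,"jaw":0.4},{"dx":49,"dy":13,"dz":0,"rx":0,"ry":0,"rz":0,"jaw":0.4},{"dx":49,"dy":12,"dz":0,"rx":0,"ry":0,"rz":0,"jaw":0.4},{"dx":0,"dy":0,"dz":30,"rx":0,"ry":0,"rz":0,"jaw":0.4},{"dx":0,"dy":0,"dz":30,"rx":0,"ry":0,"rz":0,"jaw":0.4},{"dx":0,"dy":0,"dz":0,"rx":0,"ry":0,"rz":0,"jaw":0.4}]'
python3 - <<'E'
from h import *
to([.512,.147,.032],[0,0,-1],[.98,.2,0])
snap('wrist','w4')
E
```

```text
t: 18.18
eef_pos: [0.5098, 0.1454, 0.095]
tool_rot: [-3.135, 0.004, 1.768]
force: [-1.0, 0.4, 0.6]
finger_gap: 0.0341
finger_force: 0.0
t 18.18 pos [0.5098 0.1454 0.095 ] F [-1.02  0.42  0.6 ] gap 0.0341 ff 0.0
turn [-0.007  0.004 -0.004] shift before [ 1.4  2.9 63. ] after [ 1.1  2.4 63. ]
```

View pics/w4.png

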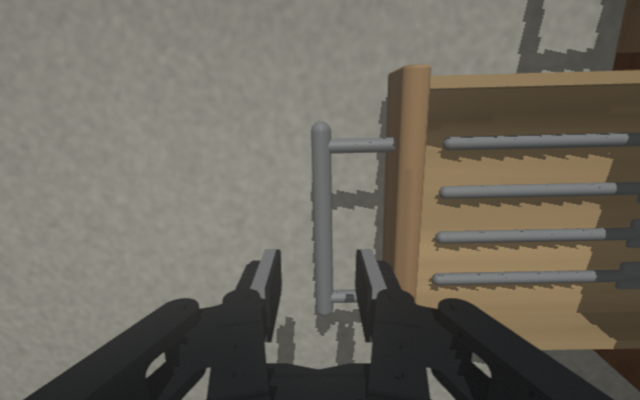

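The wrist view shows the bar at column 321, with ends at rows 125 and 312, between the fingers. Checking where the posts lie along the bar.

```bash
python3 - <<'E'
from h import *
c=load('w4')
for p in [(321,126),(324,311),(345,145),(340,297)]: print(w(c,*p,.038).round(4))
E
```

```text
[0.4987 0.2059 0.038 ]
[0.5238 0.0926 0.038 ]
[0.5138 0.1985 0.038 ]
[0.5317 0.1046 0.038 ]
```

```bash
python3 -m inch '[{"dx":1,"dy":3,"dz":30,"rx":0,"ry":0,"rz":0,"jaw":0.4},{"dx":2,"dy":0,"dz":33,"rx":0,"ry":0,"rz":0,"jaw":0.4},{"dx":0,"dy":0,"dz":0,"rx":0,"ry":0,"rz":0,"jaw":0},{"dx":0,"dy":0,"dz":0,"rx":0,"ry":0,"rz":0,"jaw":0},{"dx":0,"dy":0,"dz":0,"rx":0,"ry":0,"rz":0,"jaw":0}]' 30
python3 -m inch '[{"dx":0,"dy":20,"dz":0,"rx":0,"ry":0,"rz":0,"jaw":0},{"dx":0,"dy":20,"dz":0,"rx":0,"ry":0,"rz":0,"jaw":0},{"dx":0,"dy":20,"dz":0,"rx":0,"ry":0,"rz":0,"jaw":0},{"dx":0,"dy":20,"dz":0,"rx":0,"ry":0,"rz":0,"jaw":0},{"dx":0,"dy":20,"dz":0,"rx":0,"ry":0,"rz":0,"jaw":0},{"dx":0,"dy":20,"dz":0,"rx":0,"ry":0,"rz":0,"jaw":0},{"dx":0,"dy":0,"dz":0,"rx":0,"ry":0,"rz":0,"jaw":0}]'
```

```text
t: 18.85
eef_pos: [0.5145, 0.1492, 0.0347]
tool_rot: [-3.141, 0.003, 1.77]
force: [0.1, 0.4, -8.6]
finger_gap: 0.0098
finger_force: 29.2
t: 19.73
eef_pos: [0.6332, 0.1759, 0.0348]
tool_rot: [3.14, 0.0, 1.772]
force: [0.7, 3.7, -5.5]
finger_gap: 0.0097
finger_force: 30.9
```

```bash
for i in 1 2 3 4; do python3 -m inch '[{"dx":0,"dy":3,"dz":0,"rx":0,"ry":0,"rz":0,"jaw":0}]'|grep -E "eef|force: \["; done
```

```text
eef_pos: [0.6339, 0.176, 0.0348]
force: [-2.6, 5.0, -4.6]
eef_pos: [0.6368, 0.1767, 0.0348]
force: [-3.2, 4.7, -4.8]
eef_pos: [0.6392, 0.1772, 0.0348]
force: [-7.4, 4.9, -0.7]
eef_pos: [0.6392, 0.1772, 0.0347]
force: [-11.1, 3.3, 5.7]
```

The right drawer is against its stop. Going to the left bar.

```bash
python3 -m inch '[{"dx":0,"dy":-3,"dz":0,"rx":0,"ry":0,"rz":0,"jaw":0.4},{"dx":0,"dy":0,"dz":0,"rx":0,"ry":0,"rz":0,"jaw":0.4},{"dx":0,"dy":0,"dz":-30,"rx":0,"ry":0,"rz":0,"jaw":0.4},{"dx":0,"dy":0,"dz":-30,"rx":0,"ry":0,"rz":0,"jaw":0.4},{"dx":36,"dy":0,"dz":0,"rx":0,"ry":0,"rz":0,"jaw":0.4},{"dx":36,"dy":0,"dz":0,"rx":0,"ry":0,"rz":0,"jaw":0.4},{"dx":36,"dy":0,"dz":0,"rx":0,"ry":0,"rz":0,"jaw":0.4},{"dx":36,"dy":0,"dz":0,"rx":0,"ry":0,"rz":0,"jaw":0.4},{"dx":36,"dy":0,"dz":0,"rx":0,"ry":0,"rz":0,"jaw":0.4},{"dx":0,"dy":0,"dz":0,"rx":0,"ry":0,"rz":0,"jaw":0.4}]'
python3 - <<'E'
from h import *
to([.600,.354,.035],[0,0,-1],[.98,.205,0])
snap('wrist','w5')
t=snap('top','t3')
E
```

```text
t: 21.48
eef_pos: [0.6055, 0.3564, 0.0958]
tool_rot: [3.138, -0.001, 1.775]
force: [-0.3, 0.7, 0.3]
finger_gap: 0.0342
finger_force: 0.0
t 21.48 pos [0.6055 0.3564 0.0958] F [-0.3   0.66  0.28] gap 0.0342 ff 0.0
turn [ 0.004 -0.001 -0.002] shift before [-1.3 -6.1 60.8] after [-1.3 -5.9 60.8]
```

View pics/w5.png

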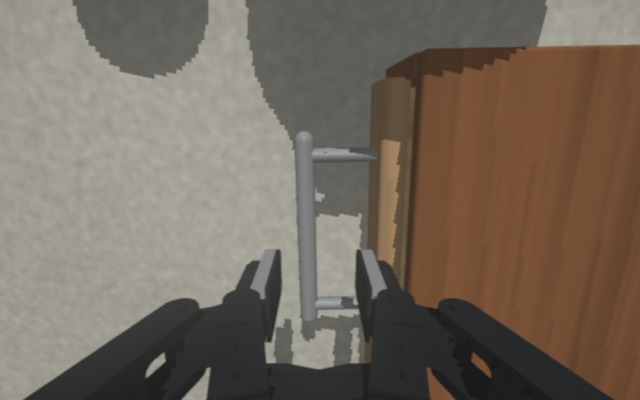

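The wrist view shows the left bar at column 306, rows 135-320, so I shift about -6 mm in tool y. Then down, grip and pull.

```bash
python3 -m inch '[{"dx":-2,"dy":-6,"dz":0,"rx":0,"ry":0,"rz":0,"jaw":0.4},{"dx":0,"dy":0,"dz":30,"rx":0,"ry":0,"rz":0,"jaw":0.4},{"dx":0,"dy":0,"dz":31,"rx":0,"ry":0,"rz":0,"jaw":0.4},{"dx":0,"dy":0,"dz":0,"rx":0,"ry":0,"rz":0,"jaw":0},{"dx":0,"dy":0,"dz":0,"rx":0,"ry":0,"rz":0,"jaw":0},{"dx":0,"dy":0,"dz":0,"rx":0,"ry":0,"rz":0,"jaw":0}]' 40
python3 -m inch '[{"dx":0,"dy":-20,"dz":0,"rx":0,"ry":0,"rz":0,"jaw":0},{"dx":0,"dy":-20,"dz":0,"rx":0,"ry":0,"rz":0,"jaw":0},{"dx":0,"dy":-20,"dz":0,"rx":0,"ry":0,"rz":0,"jaw":0},{"dx":0,"dy":-20,"dz":0,"rx":0,"ry":0,"rz":0,"jaw":0},{"dx":0,"dy":-20,"dz":0,"rx":0,"ry":0,"rz":0,"jaw":0},{"dx":0,"dy":-20,"dz":0,"rx":0,"ry":0,"rz":0,"jaw":0},{"dx":0,"dy":-20,"dz":0,"rx":0,"ry":0,"rz":0,"jaw":0},{"dx":0,"dy":-18,"dz":0,"rx":0,"ry":0,"rz":0,"jaw":0},{"dx":0,"dy":0,"dz":0,"rx":0,"ry":0,"rz":0,"jaw":0}]'
```

```text
t: 22.32
eef_pos: [0.6003, 0.3454, 0.0319]
tool_rot: [-3.14, 0.006, 1.769]
force: [1.7, -2.7, -11.5]
finger_gap: 0.0095
finger_force: 38.8
t: 23.45
eef_pos: [0.4434, 0.3101, 0.0318]
tool_rot: [-3.135, 0.011, 1.768]
force: [0.6, -8.3, -9.5]
finger_gap: 0.0093
finger_force: 41.3
```

The left drawer is out by about 160 mm. Lifting off, then measuring both the drawer and the rough block.

```bash
python3 -m inch '[{"dx":0,"dy":0,"dz":0,"rx":0,"ry":0,"rz":0,"jaw":0.4},{"dx":0,"dy":0,"dz":0,"rx":0,"ry":0,"rz":0,"jaw":0.4},{"dx":0,"dy":0,"dz":-50,"rx":0,"ry":0,"rz":0,"jaw":1},{"dx":0,"dy":0,"dz":-60,"rx":0,"ry":0,"rz":0,"jaw":1},{"dx":-50,"dy":0,"dz":-15,"rx":0,"ry":0,"rz":0,"jaw":1},{"dx":-55,"dy":0,"dz":0,"rx":0,"ry":0,"rz":0,"jaw":1},{"dx":-55,"dy":0,"dz":0,"rx":0,"ry":0,"rz":0,"jaw":1},{"dx":-55,"dy":0,"dz":0,"rx":0,"ry":0,"rz":0,"jaw":1},{"dx":-55,"dy":0,"dz":0,"rx":0,"ry":0,"rz":0,"jaw":1},{"dx":-55,"dy":0,"dz":0,"rx":0,"ry":0,"rz":0,"jaw":1},{"dx":-40,"dy":0,"dz":0,"rx":0,"ry":0,"rz":0,"jaw":1},{"dx":0,"dy":0,"dz":0,"rx":0,"ry":0,"rz":0,"jaw":1}]'
python3 - <<'E'
from h import *
np.set_printoptions(precision=4,suppress=True)
z=np.array([.479,0.01,-.878]); T=np.array([.562,-.103,.036])
to(T-.09*z,z,[.02,-1,0])
c=load('w5')
print('Lbar shut ends',w(c,304,134,.038),w(c,308,320,.038))
t=snap('top','t4')
f=t['frame'][:,:,::-1]
A=cv2.resize(f[150:240,150:420],None,fx=2.9,fy=2.9,interpolation=cv2.INTER_CUBIC)
B=cv2.resize(f[150:240,160:260],None,fx=3.3,fy=3.3,interpolation=cv2.INTER_CUBIC)
A[:]=A; out=np.zeros((570,783,3),np.uint8); out[:A.shape[0]]=A; out[270:270+B.shape[0],:B.shape[1]]=B[:300]
cv2.imwrite('pics/c4.png',out)
E
```

```text
t: 24.95
eef_pos: [0.5198, -0.0445, 0.1613]
tool_rot: [3.136, 0.005, 1.763]
force: [-0.3, 0.2, -0.1]
finger_gap: 0.0853
finger_force: 0.0
t 24.95 pos [ 0.5198 -0.0445  0.1613] F [-0.32  0.21 -0.12] gap 0.0853 ff 0.0
turn [-0.426  0.365  1.704] shift before [-57.9 -12.5  46.5] after [-24.   59.4  39.6]
Lbar shut ends [0.5862 0.411  0.038 ] [0.6116 0.295  0.038 ]
```

View pics/c4.png

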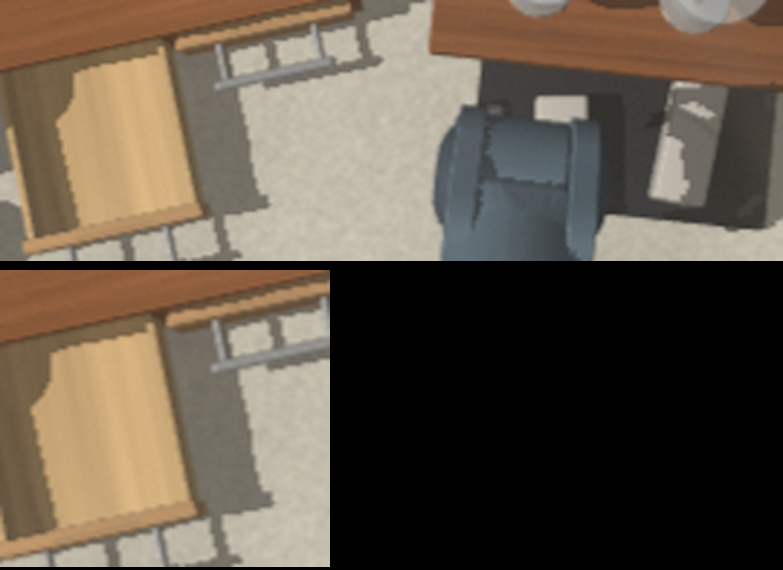

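The top view shows the left drawer open and empty, with its panel ends at crop (27,245) and (203,211). The right drawer is shut and the polished block at (690,145) is on the platter. Next: orient for the rough block.

```bash
python3 -m inch '[{"dx":-58,"dy":-12,"dz":0,"rx":0,"ry":0,"rz":0.174,"jaw":1},{"dx":0,"dy":0,"dz":0,"rx":0,"ry":0,"rz":0.174,"jaw":1},{"dx":0,"dy":0,"dz":0,"rx":0,"ry":0,"rz":0.174,"jaw":1},{"dx":0,"dy":0,"dz":0,"rx":0,"ry":0,"rz":0.174,"jaw":1},{"dx":0,"dy":0,"dz":0,"rx":0,"ry":0,"rz":0.174,"jaw":1},{"dx":0,"dy":0,"dz":0,"rx":0,"ry":0,"rz":0.174,"jaw":1},{"dx":0,"dy":0,"dz":0,"rx":0,"ry":0,"rz":0.174,"jaw":1},{"dx":0,"dy":0,"dz":0,"rx":0,"ry":0,"rz":0.174,"jaw":1},{"dx":0,"dy":0,"dz":0,"rx":0,"ry":0,"rz":0.174,"jaw":1},{"dx":0,"dy":0,"dz":0,"rx":0,"ry":0,"rz":0.174,"jaw":1}]'
python3 -m inch '[{"dx":0,"dy":0,"dz":0,"rx":0,"ry":0.17,"rz":0,"jaw":1},{"dx":0,"dy":0,"dz":0,"rx":0,"ry":0.17,"rz":0,"jaw":1},{"dx":0,"dy":0,"dz":0,"rx":0,"ry":0.16,"rz":0,"jaw":1},{"dx":0,"dy":0,"dz":0,"rx":0,"ry":0,"rz":0,"jaw":1}]'
python3 - <<'E'
from h import *
np.set_printoptions(precision=4,suppress=True)
z=np.array([.479,0.01,-.878]); T=np.array([.562,-.103,.036])
to(T,z,[.02,-1,0])
t=load('t4')
print('panel outer',[w(t,150+x/2.9-.4,150+y/2.9-.4,.052) for x,y in((24,249),(206,216))])
c=snap('wrist','w6');P=cloud(c)
m=(abs(P[...,2]-.054)<.003)&(P[...,0]<.66)&(P[...,0]>.48)&(P[...,1]<-.06)&(P[...,1]>-.15)&(c['frame'].min(2)>130)
q=P[m][:,:2].astype(np.float32);print(len(q),cv2.minAreaRect(q))
E
```

```text
t: 26.25
eef_pos: [0.5185, -0.0966, 0.1598]
tool_rot: [3.141, -0.002, 0.029]
force: [-0.4, 0.4, -0.2]
finger_gap: 0.0854
finger_force: 0.0
t: 26.75
eef_pos: [0.5133, -0.0967, 0.157]
tool_rot: [-3.138, -0.495, 0.031]
force: [0.2, 1.3, -0.0]
finger_gap: 0.0856
finger_force: 0.0
t 26.75 pos [ 0.5133 -0.0967  0.157 ] F [ 0.18  1.29 -0.03] gap 0.0856 ff 0.0
turn [-0.008  0.005  0.009] shift before [-14.8   8.2 129.5] after [-15.3   7.4 129.5]
panel outer [array([0.4681, 0.4108, 0.052 ]), array([0.4997, 0.2389, 0.052 ])]
9657 ((0.5566302537918091, -0.10091555118560791), (0.11866667121648788, 0.048534732311964035), 1.068460464477539)
```

```bash
python3 -m inch '[{"dx":-15,"dy":7,"dz":10,"rx":-0.008,"ry":0.005,"rz":0.01,"jaw":1},{"dx":0,"dy":0,"dz":30,"rx":0,"ry":0,"rz":0,"jaw":1},{"dx":0,"dy":0,"dz":30,"rx":0,"ry":0,"rz":0,"jaw":1},{"dx":0,"dy":0,"dz":30,"rx":0,"ry":0,"rz":0,"jaw":1},{"dx":0,"dy":0,"dz":26,"rx":0,"ry":0,"rz":0,"jaw":1},{"dx":0,"dy":0,"dz":0,"rx":0,"ry":0,"rz":0,"jaw":1},{"dx":0,"dy":0,"dz":0,"rx":0,"ry":0,"rz":0,"jaw":0},{"dx":0,"dy":0,"dz":0,"rx":0,"ry":0,"rz":0,"jaw":0},{"dx":0,"dy":0,"dz":0,"rx":0,"ry":0,"rz":0,"jaw":0},{"dx":0,"dy":0,"dz":0,"rx":0,"ry":0,"rz":0,"jaw":0},{"dx":0,"dy":0,"dz":0,"rx":0,"ry":0,"rz":0,"jaw":0}]' 80
```

```text
t: 28.18
eef_pos: [0.5622, -0.1037, 0.0518]
tool_rot: [3.14, -0.509, 0.023]
force: [-3.2, 2.2, 6.9]
finger_gap: 0.0477
finger_force: 82.4
```

The tool fell about 16 mm short, so the grip is too shallow. Reopening and going deeper.

```bash
python3 -m inch '[{"dx":0,"dy":0,"dz":0,"rx":0,"ry":0,"rz":0,"jaw":1},{"dx":0,"dy":0,"dz":0,"rx":0,"ry":0,"rz":0,"jaw":1},{"dx":0,"dy":0,"dz":0,"rx":0,"ry":0,"rz":0,"jaw":1},{"dx":-8,"dy":0,"dz":6,"rx":0,"ry":0,"rz":0,"jaw":1},{"dx":0,"dy":-1,"dz":8,"rx":0,"ry":0,"rz":0,"jaw":1},{"dx":0,"dy":0,"dz":0,"rx":0,"ry":0,"rz":0,"jaw":1}]'
python3 - <<'E'
from h import *
to([.5615,-.102,.036],[.479,0.01,-.878],[.02,-1,0])
E
```

```text
t: 28.92
eef_pos: [0.5615, -0.1053, 0.0351]
tool_rot: [3.139, -0.502, 0.019]
force: [0.7, -0.2, -0.1]
finger_gap: 0.0851
finger_force: 0.0
t 28.93 pos [ 0.5615 -0.1053  0.0351] F [ 0.74 -0.22 -0.08] gap 0.0851 ff 0.0
turn [ 0.003 -0.002 -0.001] shift before [ 0.5 -3.3 -0.7] after [ 0.5 -3.3 -0.7]
```

```bash
python3 -m inch '[{"dx":0,"dy":0,"dz":0,"rx":0,"ry":0,"rz":0,"jaw":0},{"dx":0,"dy":0,"dz":0,"rx":0,"ry":0,"rz":0,"jaw":0},{"dx":0,"dy":0,"dz":0,"rx":0,"ry":0,"rz":0,"jaw":0},{"dx":0,"dy":0,"dz":0,"rx":0,"ry":0,"rz":0,"jaw":0},{"dx":0,"dy":0,"dz":0,"rx":0,"ry":0,"rz":0,"jaw":0}]' 90
python3 -m inch '[{"dx":5,"dy":0,"dz":-9,"rx":0,"ry":0,"rz":0,"jaw":0},{"dx":5,"dy":0,"dz":-9,"rx":0,"ry":0,"rz":0,"jaw":0},{"dx":5,"dy":0,"dz":-9,"rx":0,"ry":0,"rz":0,"jaw":0},{"dx":5,"dy":0,"dz":-9,"rx":0,"ry":0,"rz":0,"jaw":0},{"dx":0,"dy":0,"dz":0,"rx":0,"ry":0,"rz":0,"jaw":0}]'
python3 - <<'E'
from h import *
z=np.array([.479*.977,.479*.213,-.878])
# block centre to TCP: 4 mm ahead along axis; sole 36-14=22 mm below TCP
to(np.array([.5695+.003,.345,.11]),z,[.213,-.977,0])
snap('scene','s2')
E
```

```text
t: 29.55
eef_pos: [0.5615, -0.1046, 0.0359]
tool_rot: [3.138, -0.503, 0.022]
force: [-4.5, -0.0, 5.1]
finger_gap: 0.0489
finger_force: 93.7
t: 30.18
eef_pos: [0.5605, -0.1039, 0.0757]
tool_rot: [3.138, -0.5, 0.024]
force: [-1.1, -0.5, -6.0]
finger_gap: 0.0485
finger_force: 94.2
t 30.18 pos [ 0.5605 -0.1039  0.0757] F [-1.06 -0.48 -5.97] gap 0.0485 ff 94.2
turn [ 0.095 -0.    -0.168] shift before [  36.3 -448.4  -21. ] after [ 110.7 -436.    21.3]
```

```bash
python3 -m inch '[{"dx":9,"dy":0,"dz":-16,"rx":0,"ry":0,"rz":0,"jaw":0},{"dx":9,"dy":0,"dz":-16,"rx":0,"ry":0,"rz":0,"jaw":0},{"dx":0,"dy":0,"dz":0,"rx":0.048,"ry":0,"rz":-0.084,"jaw":0},{"dx":0,"dy":0,"dz":0,"rx":0.047,"ry":0,"rz":-0.084,"jaw":0},{"dx":0,"dy":0,"dz":0,"rx":0,"ry":0,"rz":0,"jaw":0}]'
python3 -m inch '[{"dx":8,"dy":-36,"dz":4.3,"rx":0,"ry":0,"rz":0,"jaw":0},{"dx":8,"dy":-36,"dz":4.3,"rx":0,"ry":0,"rz":0,"jaw":0},{"dx":8,"dy":-36,"dz":4.3,"rx":0,"ry":0,"rz":0,"jaw":0},{"dx":8,"dy":-36,"dz":4.3,"rx":0,"ry":0,"rz":0,"jaw":0},{"dx":8,"dy":-36,"dz":4.3,"rx":0,"ry":0,"rz":0,"jaw":0},{"dx":8,"dy":-36,"dz":4.3,"rx":0,"ry":0,"rz":0,"jaw":0},{"dx":8,"dy":-36,"dz":4.3,"rx":0,"ry":0,"rz":0,"jaw":0},{"dx":8,"dy":-36,"dz":4.3,"rx":0,"ry":0,"rz":0,"jaw":0},{"dx":8,"dy":-36,"dz":4.3,"rx":0,"ry":0,"rz":0,"jaw":0},{"dx":8,"dy":-36,"dz":4.3,"rx":0,"ry":0,"rz":0,"jaw":0},{"dx":8,"dy":-36,"dz":4.3,"rx":0,"ry":0,"rz":0,"jaw":0},{"dx":0,"dy":0,"dz":0,"rx":0,"ry":0,"rz":0,"jaw":0}]'
python3 - <<'E'
from h import *
z=np.array([.479*.977,.479*.213,-.878])
to(np.array([.5695+.003,.345,.11]),z,[.213,-.977,0])
a=snap('wrist','w7');b=snap('scene','s3')
f=a['frame'][:,:,::-1]
g=cv2.resize(b['frame'][130:260,330:500,::-1],(520,398))
cv2.imwrite('pics/c5.png',cv2.vconcat([cv2.resize(f[:,:],(320,200)),cv2.resize(g,(320,245))]))
P=cloud(b)
m=(P[...,2]>.11)&(P[...,2]<.17)&(abs(P[...,0]-.57)<.1)&(abs(P[...,1]-.345)<.1)&(b['frame'].min(2)>150)
print(m.sum())
E
```

```text
t: 30.85
eef_pos: [0.561, -0.1057, 0.1121]
tool_rot: [3.142, -0.5, 0.21]
force: [-0.4, -0.3, -5.9]
finger_gap: 0.0488
finger_force: 94.7
t: 32.35
eef_pos: [0.5736, 0.3111, 0.1129]
tool_rot: [-3.14, -0.5, 0.221]
force: [-0.4, 0.8, -6.4]
finger_gap: 0.0486
finger_force: 95.3
t 32.35 pos [0.5736 0.3111 0.1129] F [-0.37  0.84 -6.41] gap 0.0486 ff 95.3
turn [-0.005 -0.001  0.006] shift before [  4.2 -33.3   5.7] after [  4.  -33.4   5.5]
113
```

View pics/c5.png

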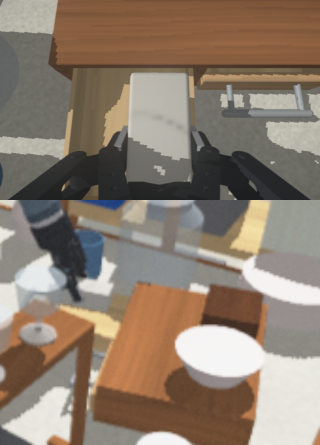

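The wrist view shows the block held level and parallel to the open drawer, 33 mm to the right of its centre line. Shifting and lowering.

```bash
python3 -m inch '[{"dx":2,"dy":-17,"dz":3,"rx":0,"ry":0,"rz":0,"jaw":0},{"dx":2,"dy":-16,"dz":2,"rx":0,"ry":0,"rz":0,"jaw":0},{"dx":0,"dy":0,"dz":0,"rx":0,"ry":0,"rz":0,"jaw":0},{"dx":-7.2,"dy":0,"dz":13.2,"rx":0,"ry":0,"rz":0,"jaw":0},{"dx":-7.2,"dy":0,"dz":13.2,"rx":0,"ry":0,"rz":0,"jaw":0},{"dx":-7.2,"dy":0,"dz":13.2,"rx":0,"ry":0,"rz":0,"jaw":0},{"dx":-7.2,"dy":0,"dz":13.2,"rx":0,"ry":0,"rz":0,"jaw":0},{"dx":0,"dy":0,"dz":0,"rx":0,"ry":0,"rz":0,"jaw":0}]'
for i in 1 2 3 4 5; do python3 -m inch '[{"dx":-1,"dy":0,"dz":1.8,"rx":0,"ry":0,"rz":0,"jaw":0}]'|grep -E "eef|force: \[";done
```

```text
t: 33.45
eef_pos: [0.5741, 0.3359, 0.0499]
tool_rot: [3.14, -0.499, 0.213]
force: [-0.5, -1.1, -5.6]
finger_gap: 0.0487
finger_force: 94.9
eef_pos: [0.576, 0.3371, 0.0502]
force: [0.3, 0.3, -4.8]
eef_pos: [0.5759, 0.3374, 0.0482]
force: [-0.7, 0.8, -6.0]
eef_pos: [0.5754, 0.3374, 0.0457]
force: [-0.3, -0.0, -5.5]
eef_pos: [0.5751, 0.3373, 0.0433]
force: [-0.3, -0.7, -6.5]
eef_pos: [0.5751, 0.3371, 0.0411]
force: [0.8, 0.3, -5.6]
```

```bash
python3 -m inch '[{"dx":0,"dy":-7,"dz":0,"rx":0,"ry":0,"rz":0,"jaw":0},{"dx":0,"dy":0,"dz":0,"rx":0,"ry":0,"rz":0,"jaw":0}]'
for i in 1 2 3 4; do python3 -m inch '[{"dx":-0.5,"dy":0,"dz":0.9,"rx":0,"ry":0,"rz":0,"jaw":0}]'|grep -E "eef|force: \[";done
```

```text
t: 34.33
eef_pos: [0.5732, 0.3457, 0.0411]
tool_rot: [-3.142, -0.502, 0.215]
force: [-0.3, 0.7, -6.8]
finger_gap: 0.049
finger_force: 95.0
eef_pos: [0.5737, 0.3445, 0.0402]
force: [0.6, 0.5, -6.7]
eef_pos: [0.5746, 0.3445, 0.0401]
force: [-1.6, 0.5, 0.9]
eef_pos: [0.5757, 0.3448, 0.04]
force: [-1.2, 1.2, 3.3]
eef_pos: [0.5769, 0.3451, 0.04]
force: [-1.9, 0.3, 8.0]
```

```bash
python3 -m inch '[{"dx":0,"dy":0,"dz":-0.5,"rx":0,"ry":0,"rz":0,"jaw":1},{"dx":0,"dy":0,"dz":0,"rx":0,"ry":0,"rz":0,"jaw":1},{"dx":0,"dy":0,"dz":0,"rx":0,"ry":0,"rz":0,"jaw":1},{"dx":0,"dy":0,"dz":-20,"rx":0,"ry":0,"rz":0,"jaw":1},{"dx":0,"dy":0,"dz":-40,"rx":0,"ry":0,"rz":0,"jaw":1},{"dx":0,"dy":0,"dz":-50,"rx":0,"ry":0,"rz":0,"jaw":1},{"dx":0,"dy":0,"dz":-50,"rx":0,"ry":0,"rz":0,"jaw":1},{"dx":0,"dy":0,"dz":0,"rx":0,"ry":0,"rz":0,"jaw":1},{"dx":0,"dy":0,"dz":0,"rx":0,"ry":0,"rz":0,"jaw":1}]'
python3 - <<'E'
from h import *
c=snap('wrist','w8');P=cloud(c)
m=(abs(P[...,2]-.058)<.006)&(abs(P[...,0]-.57)<.09)&(abs(P[...,1]-.345)<.06)&(c['frame'].min(2)>110)&(np.ptp(c['frame'],2)<40)
q=P[m];print(len(q),q[:,2].min(),q[:,2].max(),cv2.minAreaRect(q[:,:2].astype(np.float32)))
A=np.c_[q[:,:2],np.ones(len(q))];print(np.linalg.lstsq(A,q[:,2],rcond=None)[0])
t=snap('top','t5');f=t['frame'][:,:,::-1]
o=cv2.vconcat([cv2.resize(c['frame'][:,:,::-1],(480,300)),cv2.resize(f[100:250,140:430],(480,248))]);cv2.imwrite('pics/c6.png',o)
E
```

```text
t: 35.95
eef_pos: [0.4974, 0.3282, 0.1771]
tool_rot: [3.141, -0.501, 0.214]
force: [0.2, 0.0, 0.4]
finger_gap: 0.0855
finger_force: 0.0
7921 0.05398174583351161 0.061148764815957435 ((0.5721744298934937, 0.3456513285636902), (0.11847429722547531, 0.048231735825538635), 11.952978134155273)
[ 0.00316239 -0.00448488  0.05848936]
```

View pics/c6.png

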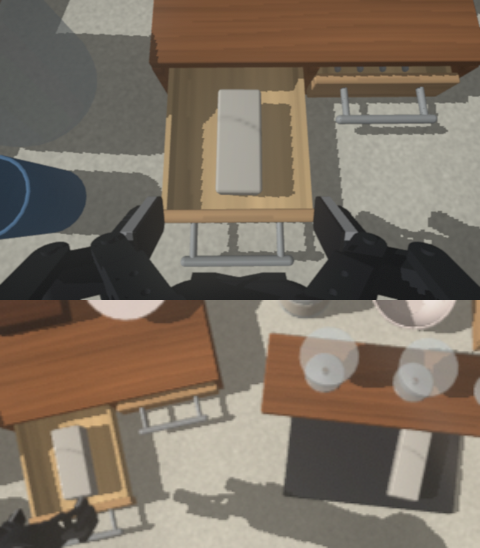

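The block lies flat (tilt under 0.01 rad) and centred in the left drawer. The polished block is on the platter at (405,460). Something grey shows behind the right drawer's panel, so I'll check how far that drawer is out.

```bash
python3 - <<'E'
from h import *
c=load('w8'); ax=np.array([np.cos(.215),np.sin(.215),0])
for p in [(451,157),(581,160),(515,158)]: 
    q=w(c,*p,.041); print('R bar now',q.round(4),(q@ax).round(4))
c=load('w4')
for p in [(321,126),(324,311)]: print('R bar open at first',(w(c,*p,.038)@ax).round(4))
c=load('w5')
for p in [(304,134),(308,320)]: print('L bar shut',(w(c,*p,.038)@ax).round(4))
t=load('t4')
for p in [(217,88),(332,63)]: q=w(t,150+p[0]/2.9-.4,150+p[1]/2.9-.4,.041);print('R bar t4',q.round(4),(q@ax).round(4))
t=load('t1')
for p in [(148,243),(328,207)]: q=w(t,130+p[0]/4.6-.4,140+p[1]/4.6-.4,.041);print('L bar t1',(q@ax).round(4))
cc=load('w8')['frame'][60:180,400:640,::-1]
cv2.imwrite('pics/c7.png',cv2.resize(cc,None,fx=3,fy=3,interpolation=cv2.INTER_CUBIC))
E
```

```text
R bar now [0.6271 0.2349 0.041 ] 0.6628
R bar now [0.6491 0.1208 0.041 ] 0.6599
R bar now [0.6384 0.1788 0.041 ] 0.6618
R bar open at first 0.5312
R bar open at first 0.5315
L bar shut 0.6604
L bar shut 0.6604
R bar t4 [0.6241 0.2332 0.041 ] 0.6594
R bar t4 [0.649  0.1217 0.041 ] 0.66
L bar t1 0.6617
L bar t1 0.6604
```

The right bar is at 0.661 m along the drawer axis, the same as the left one when shut (0.660 m), so the right drawer is shut.

```bash
python3 -c "
from plant import ticket
print(ticket.job_done())"
```

```text
the job is handed in; nothing more can be done
None
```

I handed the job in at about 36 s of the 72 s allowed, and no verdict came back. The rough block (the left one) lies flat in the left drawer, which is open about 160 mm. The right drawer is shut, the polished block is on the platter, and the gripper is clear of everything.

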